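# Find and hold the recessed vent key of the filling rail

### The arm

A 6-joint arm with a two-finger parallel gripper is mounted at the origin on the work surface. World frame = base frame: x ahead of the robot, y to its left, z up, the work surface at z = 0. Lengths are in mm, angles in degrees, forces in N, time in s.
With the tool pointing down it reaches from about 350 to 850 mm from the base axis. Payload 8.1 kg.
Tool frame: the origin (TCP) lies midway between the tips of the shut fingers; the grasp point (between the pads) lies 19 mm behind it; z points along the fingers, y is the line along which they close (so a half turn about z gives the same grasp; the last joint's range is limited). The gripper opens to 85 mm and grips with 20 to 120 N. Pads are 22 mm wide; open, the fingers measure 114 mm over their backs; the gripper's body (76 mm by 85 mm) begins 54 mm behind the grasp point. The pads swing forward as they close: fully open they stand 13 mm farther back than shut.
Start: joints at [65.638, 7.471, 85.268, -0, 87.261, -4.893], TCP at [199.958, 565.705, 200.092] pointing down, gripper open.
Joint ranges: [-169.43, 169.43], [-51.17, 129.36], [1.28, 143.12], [-76.62, 256.62], [0, 156.53], [-152.29, 152.29]. Speed limits (degrees/s): [136.94, 136.94, 159.86, 180, 180, 180].

### API

Orientations are given as [roll, pitch, yaw] about the fixed x, y, z axes, in that order (R = Rz(yaw) Ry(pitch) Rx(roll)).
In Python, from bench import sense, snapshot, order, finder gives the robot as it stands.
- The arm moves only by the tool send_rows, never from a script. Its argument "steps" is a list of rows, each a list of 2 entries, a list of its own where there are three numbers: the shift along the world's x, y, z in units of 30 mm (1.0 is 30 mm), then the turn, a rotation vector about the world's x, y, z in rad. In form: [[[dx, dy, dz], [wx, wy, wz]], ...]. A call has 1 to 10 rows; each row is the pose to reach, as a shift and turn from the pose commanded when the call began; what a row does not reach only later rows make up. A row lasts 1/8 s, in which the tool goes at most 62.5 mm and 10.7 degrees, less where a joint would pass 70% of its speed; a pose out of reach is approached as far as the arm can. A call with a gripper value outside its range is refused whole. "fingers" is the closure, from 0 (fully open) to 1 (shut), set as the call begins (left out, the last holds). The fingers move at their own pace and stop on an object; "squeeze" is the grip in N (left out, the last holds). Time passes only in rows, so rows that repeat a pose let the fingers close. It gives the time, the measured TCP pose, the force, the opening and the grip force at its end, in the units of the state.
- sense(): the state, without advancing time (a new reading comes with each control period).
- snapshot(name): name is "side" or "top"; returns a dict with "img" (384x512x3 uint8, red, green, blue), "K" (3x3 intrinsics, pixels), "pose" (4x4, takes a point from camera to world coordinates). Camera axes: x right, y up, looking along -z (the intrinsics and any distortion apply to the point x, -y, -z); pixel columns grow to the right and rows downward; lengths in mm; the calibration is good to about 2 mm. A picture is of the moment at which its call begins. There is no depth.
- order.hand_in(): hands the job in; it is judged then, once.
Trained networks look in the newest picture that a camera, given by its name, has taken for a name from the list of things; names that differ only in an ending like _2 or _b are one class to them, and where a whole thing is asked for, a point or a joint stands for the part that bears it (a point fixed in the world has none). Each returns a list of dicts, best first, with "confidence" (0 to 1); they miss things now and then, are a little off and sometimes report something else, mostly with a low value. They report only what shows in the picture. A call takes as long as a camera call.
- finder.find_in(label, camera): "box" ([left, top, width, height] as shares, 0 to 1, of the picture: columns of its width, rows of its height, round what is visible of it).
- finder.trace(label, camera): "mask" (384x512 bool, what is visible of it) and "box" ([left, top, width, height] as shares, 0 to 1, of the picture: columns of its width, rows of its height, round what is visible of it).
- finder.pinpoint(label, camera): "at" ([column, row] as shares, 0 to 1, of the picture: columns of its width, rows of its height: a listed point, or the origin of a listed thing).
The state is a dict: "time": time; "joint_pos": joint angles; "qd": joint speeds; "joint_efforts": joint torques, N m; "tool_pos": TCP position; "tcp_rot": TCP orientation; "ft_force": force on the tool from outside, world axes, zero at the start; "wrist_torque": the same for the moment, N m; "finger_gap": finger opening in mm; "grip_force": force on a finger pad.
Only numpy, scipy, OpenCV 4.12 (cv2) and the standard library are available. Lean on these libraries where they do the work, as an engineer would, in place of code of your own. Each camera call takes 0.05 s, during which the arm holds its last target. There are 200 camera calls.

### The job

Vent the filling rail: starting on the bare metal edge beside the block with the round post, run a fingertip lightly along the top of the edge towards the gauge until it drops into the notch hidden in it, then press the key inside the notch fully down. Finish while still holding the key down. Leave the loose things and the stop button alone.

Things in the scene. Friction and masses are not known exactly. Their poses are not given: they have to be found in the camera images.
- rail: Fixed filling rail, 445 mm long. Origin on the table under the middle line of its edge; y runs along the edge, z up. The edge is a bare aluminium bar 30 mm wide, flat top 60 mm above the table, from y = +140 mm (start) to y = -130 mm (finish). Below it the body is 50 mm wide up to 34 mm high, the foot 70 mm wide, 12 mm high. Loose things stand 45 mm or more from the middle line.
- edge_start: First 50 mm of the edge, where the sweep starts (rail frame: y from +140 to +90 mm, top 60 mm high). Its origin and axes are those of the rail, not its own middle.
- edge_lead: Piece of the edge from 75 to 95 mm after the start (rail frame: y from +65 to +45 mm, top 60 mm high), which the fingertip must rub over on its way. Its origin and axes are those of the rail.
- edge_begin (a point): Middle of the top of the edge at its start, 60 mm above the table, against a grey block (50 mm along the rail, 56 mm wide, 74 mm high) that carries a black round post, 34 mm across, top 94 mm above the table.
- edge_finish (a point): Middle of the top of the edge at its finish, 270 mm from edge_begin, against a grey block (115 mm long, 56 mm wide, 74 mm high) with a 50 mm round gauge lying on top, up to 85 mm high. Past the first 95 mm from edge_begin the edge lies 0.5 mm lower. Grey paint marks on the edge mean nothing.
- key (a joint): Travel in m of the vent key on the floor of the notch: 0 up, 0.008 fully down. Moves straight down, sprung: starts at 4 N, fully down at 9 N, then a hard stop. The notch is 44 mm long, open at both sides of the edge, 10 mm deep to the key's top (same bare aluminium). Its place differs each time: its middle is 130 to 240 mm from edge_begin.
- needle (a joint): Needle of the gauge in rad: 0 with the key up, turning to 4.0 with the key fully down. It only shows the key's travel.
- stop_button (a joint): Travel of the red mushroom stop button, 36 mm across, on the table to the robot's right beyond the rail's gauge end, in m: 0 up. Not to be pressed.
- actuator: Loose bystander: square aluminium air cylinder, 50 x 50 x 49 mm, on the far side of the rail. Origin under its middle.
- paint_jar: Loose bystander: closed paint jar, 56 mm across, 75 mm high, on the far side of the rail. Origin under its middle.
- toy_a: Loose bystander: flower-shaped toy part, 48 mm across, 22 mm high, on the near side of the rail. Origin under its middle.
- toy_b: Loose bystander: flower-shaped toy part like toy_a, on the near side of the rail. Origin under its middle.
- screwdriver: Loose bystander: screwdriver lying on the table to the robot's right.
- cup: Loose bystander: clear cup, 72 mm across, 75 mm high, to the robot's left. Origin under its middle.
- spare_knob: Loose bystander: black regulator knob, 44 mm across, 35 mm high, far right. Origin under its middle.

How it is judged (in metres and radians):
On the way, in this order (a step that is already met when the one before it is completed fails the run):
1. a fingertip touches the first 50 mm of the edge (contact force between the fingers and edge_start above 0.5 N), for 0.05 s.
2. the fingertip, clear of the first part by now, rubs over the edge 75 to 95 mm from its start (contact force between the fingers and edge_lead above 0.3 N and contact force between the fingers and edge_start below 0.1 N), for 0.02 s.
3. the key in the notch is pressed down (value of joint key above 0.006 m), for 0.3 s.
At the end, for the whole second after the job is handed in: The key in the notch is held at least 6 mm down (of 8 mm) by the fingers, with more than 3 N, and the stop button is up (value of joint key above 0.006 m and contact force between the fingers and anything else above 3 N and value of joint stop_button below 0.003 m); the arm keeps its last pose, push and grip.
It fails at once if the fingers press on anything with more than 40 N (contact force between the fingers and anything else above 40 N).
It fails at once if the stop button is pressed (value of joint stop_button above 0.003 m).
It fails at once if a loose bystander is moved or lifted by more than 15 mm (distance of any of actuator, paint_jar, toy_a, toy_b, screwdriver, cup, spare_knob from where it was at the start of the episode above 0.015 m).
It also fails if it takes over 51 s, if anything falls off the work surface, if the arm or the gripper's body presses on something with over 40 N, if the wrist force passes 120 N, or if a joint passes its speed limit or range.

## Working session

There is one attempt and no reset: what is moved stays moved. The work goes in short steps, Python scripts to look and compute and a tool call to move; the robot and the scene stay as the last step left them, time stands still between calls to the robot, and variables do not carry over. Pictures are saved under pics/ and viewed, at most 10 in all, crops included, and the job is handed in when it is done.

Besides the shell and the picture viewer there is one more tool, called in YAML: its name, and indented under it one key for each argument. send_rows: Moves the arm, as the interface text tells. Its arguments: {"type":"object","properties":{"steps":{"type":"array"},"fingers":{"type":"number"},"squeeze":{"type":"number"}},"required":["steps"]}

```bash
mkdir -p pics
cat > h.py <<'E'
import numpy as np, cv2
def ray(s,px):
    K=s["K"];P=s["pose"];v=np.linalg.solve(K,[px[0],px[1],1.]);v=v*[1,-1,-1]
    return P[:3,3],P[:3,:3]@v
def onz(s,px,z):
    o,d=ray(s,px);return o+d*(z-o[2])/d[2]
def proj(s,p):
    c=np.linalg.inv(s["pose"])@np.append(p,1);c=c[:3]*[1,-1,-1];u=s["K"]@c;return u[:2]/u[2]
def save(s,n): cv2.imwrite(f"pics/{n}.png",s["img"][:,:,::-1])
E
python3 - <<'E'
from h import *
from bench import *
for c in("top","side"):
    s=snapshot(c);save(s,c+"0");print(s.keys(),s["pose"].round(2).tolist())
    for n,z in(("edge_begin",60),("edge_finish",60),("rail",0),("stop_button",20)):
        for r in finder.pinpoint(n,c)[:2]:
            p=np.array(r["at"])*[512,384];print(c,n,round(r["confidence"],2),p.round(1),onz(s,p,z).round(1))
print(sense())
E
```

```text
dict_keys(['img', 'K', 'pose']) [[-0.02, 0.99, -0.17, 324.08], [-1.0, -0.03, -0.03, -30.25], [-0.03, 0.16, 0.99, 1267.82], [0.0, 0.0, 0.0, 1.0]]
top edge_begin 0.93 [212.5 191.7] [529.2 131.6  60. ]
top edge_finish 0.89 [291.6 208.2] [ 465.1 -133.5   60. ]
top edge_finish 0.71 [376.9 238.9] [ 356.2 -407.3   60. ]
top rail 0.69 [253.  203.5] [492.8  -3.6   0. ]Traceback (most recent call last):
  File "<stdin>", line 6, in <module>
ValueError: it knows: actuator, cup, edge_begin, edge_finish, edge_lead, edge_start, paint_jar, rail, screwdriver, spare_knob, toy
```

Run:
```python
from h import *
from bench import *
for c in("top","side"):
    s=snapshot(c)
    save(s,c+"0")
    for n,z in(("edge_begin",60),("edge_finish",60),("rail",0)):
        for r in finder.pinpoint(n,c)[:2]:
            p=np.array(r["at"])*[512,384];print(c,n,round(r["confidence"],2),p.round(1),onz(s,p,z).round(1))
    if c=="side": print(s["pose"].round(2).tolist())
    im=cv2.imread(f"pics/{c}0.png")
    cv2.imwrite(f"pics/{c}0.png",cv2.resize(im,(800,600),interpolation=3))
st=sense();print(st)
```

```text
top edge_begin 0.78 [214.1 190.9] [531.8 126.   60. ]
top edge_begin 0.24 [250.8 204.2] [482.5   2.6  60. ]
top edge_finish 0.68 [291.2 208.8] [ 463.1 -132.1   60. ]
top rail 0.72 [251.5 204.6] [489.    1.8   0. ]
side edge_begin 0.84 [233.3 168.2] [531.9 143.6  60. ]
side edge_finish 0.83 [281.1 231.7] [ 448.5 -132.2   60. ]
side edge_finish 0.44 [258.8 212.2] [456.5 -42.4  60. ]
side rail 0.56 [256.6 214.4] [482.6  -6.3  -0. ]
side rail 0.3 [268.4 175.1] [631.5  86.3   0. ]
[[0.7, 0.51, -0.49, 8.12], [-0.71, 0.49, -0.51, -499.22], [-0.02, 0.7, 0.71, 791.62], [0.0, 0.0, 0.0, 1.0]]
{'time': 0.6, 'joint_pos': array([ 6.56371688e+01,  7.46996959e+00,  8.52680670e+01,  1.92968752e-03,
        8.72606519e+01, -4.89364342e+00]), 'qd': array([-0.0361382 ,  0.06410288,  0.0597313 , -0.00801693,  0.03142301,
       -0.02123564]), 'joint_efforts': array([-3.18252105e-04, -5.68950248e+01, -5.00597370e+01, -1.85200129e-04,
        1.68194576e-03,  3.35353957e-05]), 'tool_pos': array([199.95604983, 565.71127913, 200.10214431]), 'tcp_rot': array([ 1.79998529e+02, -1.80858309e-03,  1.60530720e+02]), 'ft_force': array([-0.13058421,  0.19119572,  0.1690785 ]), 'wrist_torque': array([ 0.03236101, -0.00476422,  0.00622985]), 'grip_force': 0.0, 'finger_gap': 85.13498835135125}
```

View pics/top0.png

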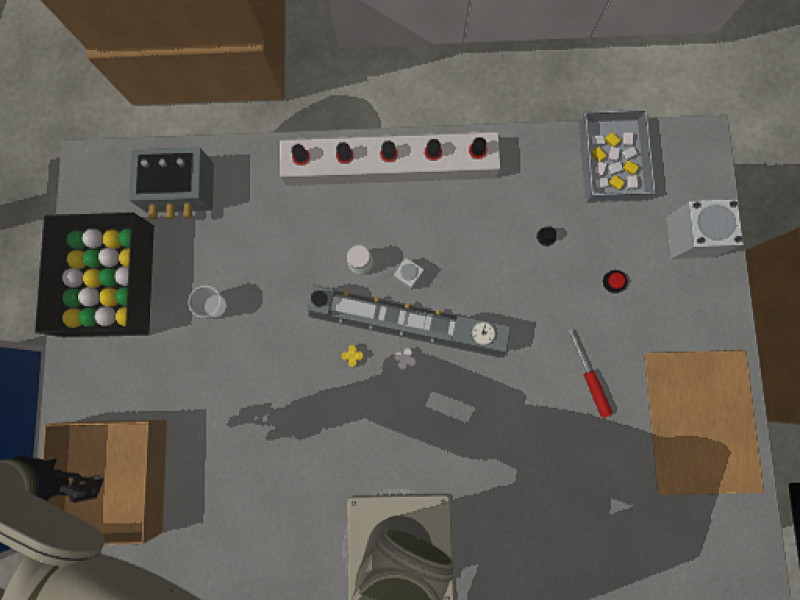

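View pics/side0.png

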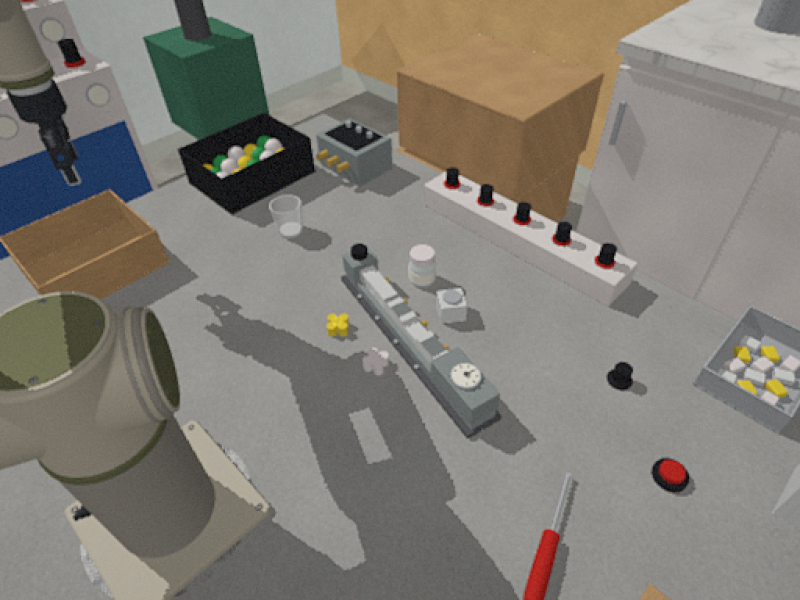

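The overview shows the rail from the post (319,298) to the gauge (484,333) in the top view. Jar and actuator stand on the far side, the two toys on the near side. I'll fit the rail pose from silhouette masks in both views.

```bash
cat > fit.py <<'E'
from h import *
from bench import *
from scipy.optimize import minimize
def boxes():
    B=[(140,-130,15,34,60),(190,140,28,0,74),(-130,-245,28,0,74),(190,-245,25,0,34),(190,-245,35,0,12)]
    out=[np.array([(x,y,z) for x in(-w,w) for y in(a,b) for z in(l,h)],float) for a,b,w,l,h in B]
    t=np.linspace(0,6.28,16)
    out.append(np.array([(17*np.cos(q),165+17*np.sin(q),z) for q in t for z in(74,94)]))
    return out
def W(p,P): 
    c,s=np.cos(p[2]),np.sin(p[2]);return np.c_[p[0]+c*P[:,0]-s*P[:,1],p[1]+s*P[:,0]+c*P[:,1],P[:,2]]
S={};M={}
for c in("top","side"):
    S[c]=snapshot(c);r=finder.trace("rail",c);print(c,[(round(q["confidence"],2),q["mask"].sum()) for q in r]);M[c]=r[0]["mask"].astype(np.float32)
BX=boxes()
def ren(p,c,k=8):
    m=np.zeros((384*k,512*k),np.uint8)
    for b in BX:
        u=np.array([proj(S[c],q) for q in W(p,b)])
        cv2.fillConvexPoly(m,cv2.convexHull(((u+.5)*k).astype(np.int32)),1)
    return cv2.resize(m.astype(np.float32),(512,384),interpolation=cv2.INTER_AREA)
def cost(p,cs=("top","side")):
    return sum(np.abs(ren(p,c)-M[c]).sum() for c in cs)
p0=[492,0,np.radians(-13.5)]
for cs in(("top",),("side",),("top","side")):
    r=minimize(lambda d:cost([p0[0]+d[0],p0[1]+d[1],p0[2]+d[2]/200],cs),[0,0,0],method="Nelder-Mead",options=dict(initial_simplex=[[0,0,0],[8,0,0],[0,8,0],[0,0,8]],maxiter=120,xatol=.1,fatol=.1))
    p=[p0[0]+r.x[0],p0[1]+r.x[1],p0[2]+r.x[2]/200];print(cs,np.round(p[:2],1),np.degrees(p[2]).round(2),r.fun)
for c in S:
    k=6 if c=="top" else 5
    u=np.array([proj(S[c],q) for q in W(p,np.vstack(BX))]);a=u.min(0).astype(int)-6;b=u.max(0).astype(int)+6
    im=cv2.resize(S[c]["img"][a[1]:b[1],a[0]:b[0],::-1],None,fx=k,fy=k,interpolation=2)
    for pt in [(0,140,60),(0,90,60),(0,-130,60),(15,-130,60),(-15,140,60),(0,10,60),(0,-100,60),(0,165,94)]:
        q=((proj(S[c],W(p,np.array([pt],float))[0])+.5-a)*k).astype(int);cv2.circle(im,tuple(int(v) for v in q),3,(0,0,255),-1)
    print(im.shape,a);f=min(1,800/im.shape[1],600/im.shape[0]);cv2.imwrite(f"pics/fit_{c}.png",cv2.resize(im,None,fx=f,fy=f))
E
python3 fit.py
```

```text
top [(0.91, np.int64(2271)), (0.5, np.int64(41)), (0.44, np.int64(221))]
side [(0.71, np.int64(3030))]
('top',) [489.8  -3.5] -13.44 581.984375
('side',) [488.5  -6.2] -13.87 903.203125
('top', 'side') [489.5  -5. ] -13.56 1505.25
(348, 864, 3) [189 176]
(685, 575, 3) [211 149]
```

View pics/fit_top.png

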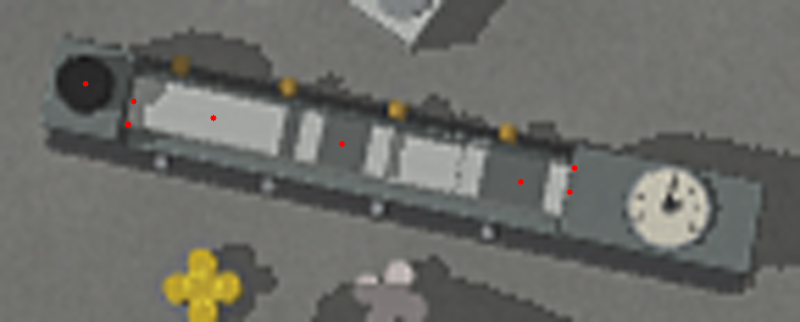

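View pics/fit_side.png

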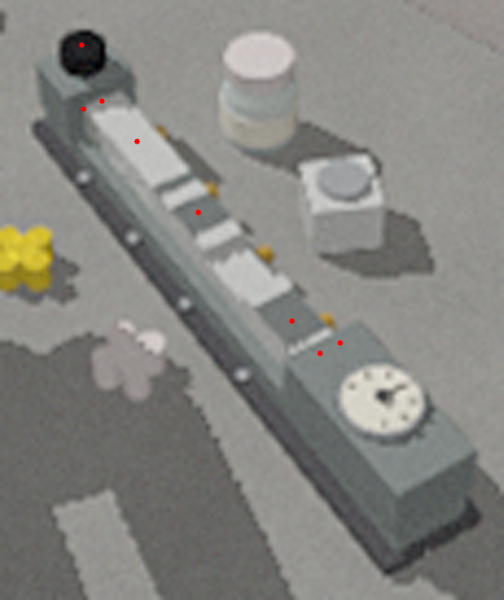

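Rail fit: origin (489.5, -5), yaw -13.6°. The overlay dots sit on the bar's middle line, the post (85,84) and the finish (570,192). Next I go above the start with fingers shut and their 22 mm width along the rail.

send_rows:
  steps:
    - [[1.1,-1.6,0],[0,0,-0.15]]
    - [[2.2,-3.3,0],[0,0,-0.32]]
    - [[3.5,-5.1,0],[0,0,-0.49]]
    - [[4.7,-6.9,0],[0,0,-0.66]]
    - [[6.0,-8.7,0],[0,0,-0.83]]
    - [[7.2,-10.5,0],[0,0,-1.0]]
    - [[8.4,-12.3,0],[0,0,-1.17]]
    - [[9.6,-14.0,0],[0,0,-1.33]]
    - [[10.53,-15.36,-1.0],[0,0,-1.4677]]
    - [[10.53,-15.36,-2.5],[0,0,-1.4677]]
  fingers: 1
  squeeze: 20

```text
time: 2.05
tool_pos: [519.8, 101.7, 126.8]
tcp_rot: [179.6, -0.1, 76.1]
ft_force: [-0.3, 0.2, -0.7]
finger_gap: 0.4
grip_force: 0.0
```

send_rows:
  steps:
    - [[0,0,-0.5],[0,0,0]]
    - [[0,0,-1.1],[0,0,0]]
    - [[0,0,-1.1],[0,0,0]]
    - [[0,0,-1.1],[0,0,0]]

```text
time: 2.55
tool_pos: [516.6, 105.7, 93.6]
tcp_rot: [179.9, -0.0, 76.5]
ft_force: [0.5, -0.3, -0.5]
finger_gap: 0.1
grip_force: 0.0
```

Run:
```python
from h import *
from bench import *
st=sense();print({k:np.round(st[k],2) for k in("time","tool_pos","tcp_rot","ft_force","finger_gap","joint_pos")})
ims=[]
t=st["tool_pos"]
for c in("top","side"):
    s=snapshot(c);u=proj(s,t).astype(int);a=u-[40,50];ims.append(cv2.resize(s["img"][a[1]:a[1]+80,a[0]:a[0]+80,::-1],(400,400),interpolation=2));print(u)
cv2.imwrite("pics/start.png",np.hstack(ims))
```

```text
{'time': np.float64(2.55), 'tool_pos': array([516.65, 105.74,  93.64]), 'tcp_rot': array([ 1.7988e+02, -4.0000e-02,  7.6510e+01]), 'ft_force': array([ 0.52, -0.26, -0.49]), 'finger_gap': np.float64(0.09), 'joint_pos': array([  5.99,   0.53, 103.9 ,   0.  ,  75.44,  19.48])}
[218 193]
[237 168]
```

View pics/start.png

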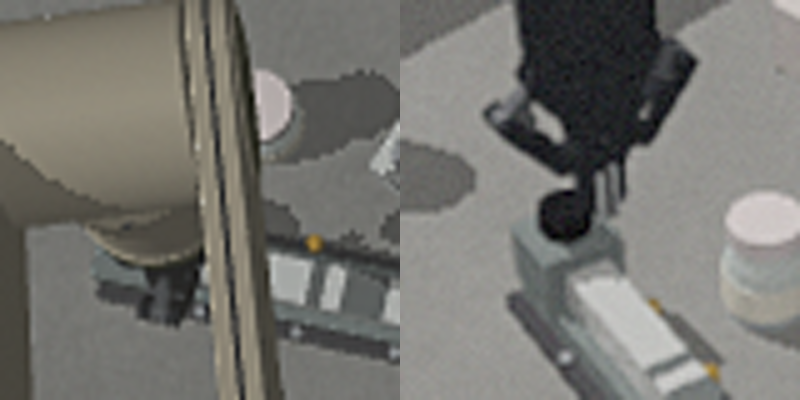

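The side view shows the shut fingertips beside the post, over the bar's first part. Next I lower to about 63 mm.

send_rows:
  steps:
    - [[0,0,-0.5],[0,0,0]]
    - [[0,0,-0.9],[0,0,0]]
    - [[0,0,-0.95],[0,0,0]]
    - [[0,0,-0.97],[0,0,0]]
    - [[0,0,-0.97],[0,0,0]]

```text
time: 3.28
tool_pos: [516.1, 104.9, 63.3]
tcp_rot: [180.0, -0.0, 76.4]
ft_force: [0.2, -0.1, 0.2]
finger_gap: -0.2
grip_force: 0.0
```

send_rows:
  steps:
    - [[0,0,-0.03],[0,0,0]]
    - [[0,0,-0.06],[0,0,0]]
    - [[0,0,-0.06],[0,0,0]]

```text
time: 3.65
tool_pos: [515.9, 104.9, 61.2]
tcp_rot: [180.0, -0.0, 76.4]
ft_force: [-0.6, -0.2, -0.8]
finger_gap: 0.0
grip_force: 0.0
```

send_rows:
  steps:
    - [[0,0,-0.03],[0,0,0]]
    - [[0,0,-0.05],[0,0,0]]
    - [[0,0,-0.05],[0,0,0]]

```text
time: 4.03
tool_pos: [515.8, 104.9, 59.6]
tcp_rot: [-180.0, 0.0, 76.4]
ft_force: [0.3, 0.3, -0.6]
finger_gap: -0.0
grip_force: 0.0
```

```bash
python3 -c "
from bench import *
s=sense();print(s['tool_pos'],s['ft_force'],s['wrist_torque'])"
```

```text
[515.78609465 104.89454869  59.59435552] [ 0.31366147  0.34984365 -0.60633905] [ 0.00852553 -0.03479622 -0.00576301]
```

send_rows:
  steps:
    - [[0,0,-0.02],[0,0,0]]
    - [[0,0,-0.03],[0,0,0]]
    - [[0,0,-0.03],[0,0,0]]

```text
time: 4.4
tool_pos: [515.8, 104.9, 58.7]
tcp_rot: [-180.0, 0.0, 76.4]
ft_force: [0.7, 0.3, -0.0]
finger_gap: 0.1
grip_force: 0.0
```

send_rows:
  steps:
    - [[0,0,-0.02],[0,0,0]]
    - [[0,0,-0.02],[0,0,0]]

```text
time: 4.65
tool_pos: [515.8, 104.9, 58.1]
tcp_rot: [-180.0, 0.0, 76.4]
ft_force: [-0.6, 0.1, 0.2]
finger_gap: 0.2
grip_force: 0.0
```

send_rows:
  steps:
    - [[0,0,-0.02],[0,0,0]]
    - [[0,0,-0.02],[0,0,0]]

```text
time: 4.9
tool_pos: [515.8, 104.9, 57.5]
tcp_rot: [-180.0, 0.0, 76.4]
ft_force: [0.8, 1.1, 0.4]
finger_gap: -0.3
grip_force: 0.0
```

send_rows:
  steps:
    - [[0,0,-0.02],[0,0,0]]
    - [[0,0,-0.02],[0,0,0]]

```text
time: 5.15
tool_pos: [515.8, 104.9, 56.9]
tcp_rot: [-180.0, 0.0, 76.4]
ft_force: [-0.2, 0.1, 0.4]
finger_gap: -0.1
grip_force: 0.0
```

send_rows:
  steps:
    - [[0,0,-0.02],[0,0,0]]
    - [[0,0,-0.02],[0,0,0]]

```text
time: 5.4
tool_pos: [515.8, 104.9, 56.3]
tcp_rot: [-180.0, 0.0, 76.4]
ft_force: [-0.4, 0.3, -0.2]
finger_gap: 0.1
grip_force: 0.0
```

Run:
```python
from h import *
from bench import *
t=sense()["tool_pos"]
s=snapshot("side");u=proj(s,t);a=u.astype(int)-[25,25];k=12
im=cv2.resize(s["img"][a[1]:a[1]+50,a[0]:a[0]+60,::-1],None,fx=k,fy=k,interpolation=2)
for z in(0,):
    q=((u+.5-a)*k).astype(int);cv2.circle(im,tuple(map(int,q)),4,(0,0,255),-1)
cv2.imwrite("pics/tip.png",im)
```

```text
(no output)
```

View pics/tip.png

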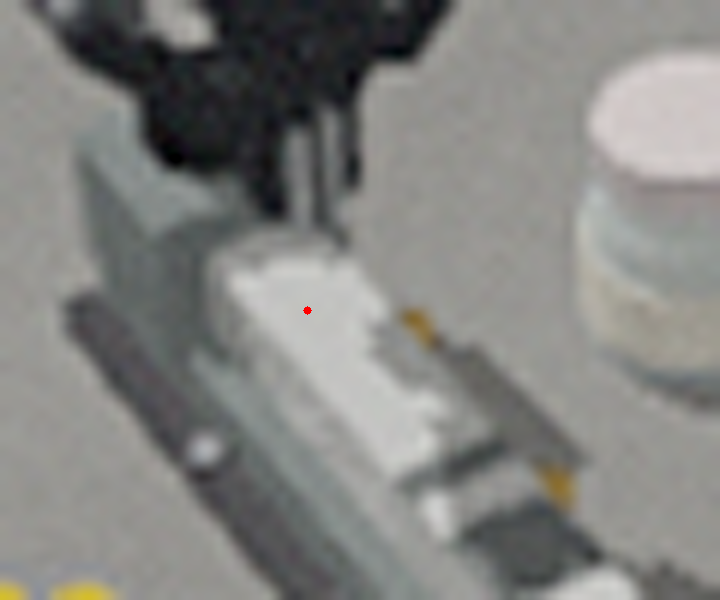

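```bash
python3 - <<'E'
from h import *
from bench import *
S={c:snapshot(c) for c in("side","top")}
t=sense()["tool_pos"];s=S["side"]
print(s["K"],t)
for d in([0,0,0],[0,0,10],[0,0,20],[10,0,0],[0,10,0]):print(d,proj(s,t+d).round(1))
t0=np.array([199.96,565.7,200.1])
for c in S:
    print(c,[(proj(S[c],t0+[0,0,z])*800/512).round(0) for z in(0,13,25)])
E
python3 -c "
import bench;print([x for x in dir(bench)])"
```

```text
[[351.16543624   0.         256.86479924]
 [  0.         351.16543624 190.10496356]
 [  0.           0.           1.        ]] [515.86619525 104.90002987  56.40124406]
[0, 0, 0] [238.1 177.4]
[0, 0, 10] [237.9 175. ]
[0, 0, 20] [237.7 172.5]
[10, 0, 0] [240.5 175.8]
[0, 10, 0] [235.9 175.8]
side [array([ 83., 191.]), array([ 80., 185.]), array([ 78., 180.])]
top [array([ 90., 469.]), array([ 86., 470.]), array([ 82., 471.])]
['__builtins__', '__cached__', '__doc__', '__file__', '__loader__', '__name__', '__package__', '__spec__', 'finder', 'order', 'r', 'sense', 'snapshot']
```

Run:
```python
from h import *
from bench import *
s=snapshot("side");old=cv2.resize(cv2.imread("pics/side0.png"),(512,384),interpolation=cv2.INTER_AREA)
a=(205,125);k=7
f=lambda im:cv2.resize(im[125:195,205:262],None,fx=k,fy=k,interpolation=0)
n=s["img"][:,:,::-1].copy()
cv2.imwrite("pics/diff.png",np.hstack([f(old),f(n)]))
g=np.abs(n.astype(int)-old).sum(2)
print(g[164:184,228:252])
```

```text
[[ 13  31  17  28  40  95  24 184 104  81  25 144  27 151 260  19  21   4
    5  20  12  12   0   6]
 [ 44   7  60  32   9  25 151 182 111  62  52  94  20 118 293  26  15   3
    7   5   3   5   5   5]
 [ 37  14  10  25   7 118 199 169 126  46  52  58  49  71 306  42  12   2
   11   9   2   4   9  12]
 [  4  12  15   5  14 113 192 194 157  43  84  75  67  29 190  34  15  11
    3   7   4   6   7   4]
 [  7  35   8   5  10  53 173 194 161  42 113  49  32  15  29   5   3   6
    6   3   7   4   8   4]
 [ 12  15  13   3   4   6  83 185 243  10  74  77  38 105  37  10   5   6
   17   6  18   2   3   4]
 [  3  28   9  21   2   9  18  99  97  32  17 101   3  61  17   7   1  10
    5   4   1   4   8   4]
 [  3   9   3   9   4   8   5   9  13  57  48  47  20  11   2   8   4   4
    1   3   6  11   4   3]
 [  9   5   8  15   6  24  10  18   7  30  27  14  14  38   6   5   3   4
    2   7   4  12   4   6]
 [ 10   7  10  16  10  10  24   8   6   7   8   6   4   4  16   5  10   3
    8  11   2   3   7   3]
 [  7  29  19   5   6   4  12  10  10  14  15  12   5  21  19  20   8   9
    6  11   6  1
[... 220 characters left out ...]
 6  12   4   9   3  19   1   3   2   4   4   8   4   4  14  28   5
   10  13   9   7   7   3]
 [  8   2   1   4   6  14  10  10   7   5   1   3   5   6  13  25  31  89
  104  40   6  15   5   1]
 [ 19   3   5  13   8   3   5   4  10   9   2   4   6   9  19  42 142 163
  141  77  23  17  31   9]
 [ 11   3   6   4  11   4   7   6   5  17  11   4  11   7  11  16 108 177
  148 115 107  31  20  12]
 [ 13  11  10  28   4  14  10   2   6   8   8   5   1   3   3  51 134 174
  159 148 147  71  17   4]
 [  5  15   7  10   9  17   1   2  17   5   7  11   7   5  11  20  25 136
  183 165 152  99  55  10]
 [  2   7   2   3   7   3   8  11   5   5   2  24   6   5   8  10  21  44
   79 134 166 156 125  40]]
```

View pics/diff.png

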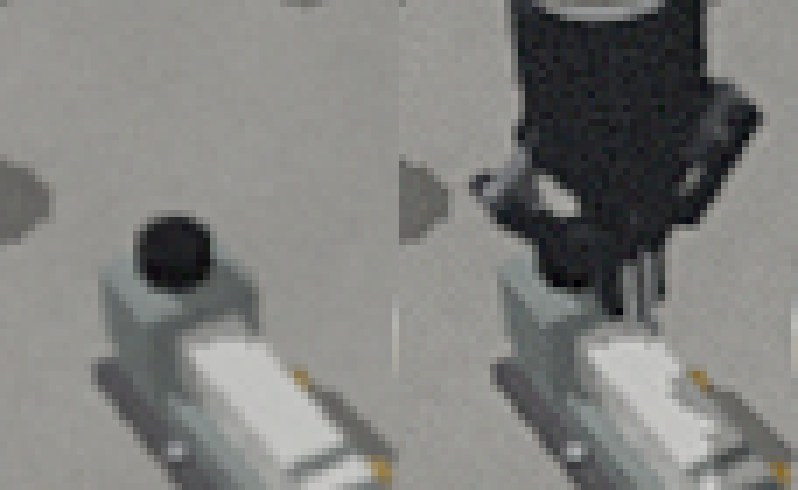

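The tip really ends at pixel (238,171), not at the projected TCP (238,177). Its shadow, starting at (245,178), is detached too, so it hangs roughly 25 mm above the edge. I'll shift 8 mm away from the block and keep lowering carefully.

send_rows:
  steps:
    - [[-0.06,-0.26,-0.1],[0,0,0]]
    - [[-0.06,-0.26,-0.2],[0,0,0]]
    - [[-0.06,-0.26,-0.27],[0,0,0]]

```text
time: 5.98
tool_pos: [513.9, 96.9, 47.9]
tcp_rot: [-180.0, 0.0, 76.4]
ft_force: [0.4, 1.3, 0.5]
finger_gap: -0.0
grip_force: 0.0
```

```bash
cat > tip.py <<'E'
from h import *
from bench import *
st=sense();t=st["tool_pos"];print(t.round(1),st["ft_force"].round(2))
s=snapshot("side");old=cv2.resize(cv2.imread("pics/side0.png"),(512,384),interpolation=cv2.INTER_AREA)
u=proj(s,t);print("proj",u.round(1))
c,r=u.astype(int)
g=np.abs(s["img"][:,:,::-1].astype(int)-old).sum(2)
print("rows from",r-14,"cols",c-8);print(g[r-14:r+8,c-8:c+16])
E
python3 tip.py
```

```text
[513.9  96.9  47.9] [0.4  1.28 0.48]
proj [239.6 180.9]
rows from 166 cols 231
[[ 71 103 148 194 169 183 190 147  24 107   5 108 309  46  26  18   2   7
    4   2   5   5   6   4]
 [110 112  94 143 198 212 196  12  93  17  10 114 317  59  10   6  10   6
    2  12   4   4   6   9]
 [  5  12   8 110 169 199 205  54 131  15  42  79 296  81  15   7   8   7
    3   6   5  12   7   9]
 [ 14   3  21  79 186 171 204  28  95  20  55 110 286 155  16   3   3   4
    5   9   3   7   2   4]
 [ 11  12  16 112 203 200 283 146  16  24  76 118 292  96   4   6   4   3
    3   5   6  11   4   3]
 [  7   1   5 109 274 326 354 186  41  37  88 104 216  40  17   3   3   3
    5   8   5   2   1   6]
 [ 19   7  27  30 160 337 369 232  83 105 149  81  85  16   3   8  15   3
   11   4   4   2   2  10]
 [  9   1   3   6  10 142 375 347 167 191 266 118   2  18   6   7   6   3
    4   5   4   8   3   3]
 [  3   4   2   9  27  27 125 222 254 204 142  56  15   3   2   1   3  10
    1   4   7  12   3  11]
 [ 26  32  13  21   9  13  32  41 109  65   1  26  11   3  12   2   6   7
    4   2   1   8   4   6]
 [ 12  30  
[... 501 characters left out ...]
 6   9  18   3  13  17   8   8   5   6  14  83 166 159 157 136 146
   56  33   3  12  13  14]
 [  4  10  23   2   9  10   4   7  11   8   4  14  29 133 171 158 157 154
  102  59   5  15  10   8]
 [  4   7  16  10   9  14   3   6  22  10   3   8  19  29 146 175 157 151
  156 124  38   8  16  17]
 [  1   2   8  10   3  10   2  11   2   4   2   3   7  17  28 133 171 164
  163 123  81  33   4   7]
 [  4  15   2   8   3  11  13  16  10  11   8   6   4  12  15  42  67 128
  167 150 132  92  34  18]
 [  9  16   8   7  10   4   7   4   7   3   2  12   3   3   3  11  36  81
  171 150 155 123  96  23]
 [ 18   5   7   5   5  11  22  19   3   4   3   9  11   2   7   7  22  87
  175 158 154 143 131  40]]
```

send_rows:
  steps:
    - [[0,0,-0.06],[0,0,0]]
    - [[0,0,-0.12],[0,0,0]]
    - [[0,0,-0.18],[0,0,0]]
    - [[0,0,-0.18],[0,0,0]]

```text
time: 6.52
tool_pos: [513.9, 97.1, 42.7]
tcp_rot: [-180.0, 0.0, 76.4]
ft_force: [0.1, 0.2, 0.0]
finger_gap: 0.2
grip_force: 0.0
```

send_rows:
  steps:
    - [[0,0,-0.03],[0,0,0]]
    - [[0,0,-0.06],[0,0,0]]
    - [[0,0,-0.06],[0,0,0]]

```text
time: 6.9
tool_pos: [514.0, 97.1, 41.0]
tcp_rot: [-180.0, 0.0, 76.4]
ft_force: [0.2, 0.8, 0.1]
finger_gap: -0.2
grip_force: 0.0
```

```bash
python3 tip.py
```

```text
[514.   97.1  41. ] [0.22 0.8  0.1 ]
proj [239.7 182.5]
rows from 168 cols 231
[[185 212 192 157 175 187 202  61  41  63  64  98 282  68  18   6   5   7
    3   3   9   5   4   2]
 [ 60  85  49 110 159 152 207  10 115  13  61  93 284 141   5  19   4   9
    8   2   2   3   4   1]
 [ 20   3  27  86 186 231 293 143  20  11  75 122 282 137   3  13   6   2
    6   8   9   2   2   9]
 [ 15   2  15 146 294 305 327 186  35  44  78  91 252 149   5   3   4   6
    4   7   6   3   3   4]
 [  8   9  33 100 284 362 358 217  79  98 130  74 235 106   3   6  11   3
    3   3   3   9  10   4]
 [ 12   9   9  46 216 415 417 317 166 162 252 136 116  24  12   3  14   3
    2   2   8   3   1   8]
 [  2   9   1  19  57 261 483 438 245 235 350 253  49  13   8   3   1   7
    6   6   5   1   2   2]
 [ 26  31  25  28  39  83 329 374 270 255 394 244  36   4   3   9   5   4
    8   5   4   9   3   9]
 [ 15  29   2  16  16  12  77 164 179 200 180  61  11  16  16  20  15   7
    4   1   8   4   4   4]
 [  3  10   4  11   9   6  25  14  42  45  22  18  14  70  64  20   4  13
    2   2   3   3   2  14]
 [  7  14  
[... 501 characters left out ...]
 6  18   1   7   8   3   4  10   6  10  23  38 140 177 156 156 155
  154 138  35   5   9  30]
 [  7   7  11   8   3   8   2   9   2   3   2   2  18  36  76 123 158 150
  155 130  84  21  15   6]
 [  4  15   4   2   6   6   6   9   6   2   9   3   2  24  28  69 161 157
  161 147 146  91  30  19]
 [ 14   4  22   4  11  11   9   5   3   7   0  16   1   6  21  84 162 158
  161 145 151 125  77  27]
 [  8  10  12   3   2  15  13   3   3   5   4   2   6   9  23 122 161 164
  150 155 160 146 127  63]
 [ 11  11  15   6   4   0   5   3   8   2  10   5   9  18  53 143 162 158
  149 138 135 136 125 112]
 [ 19   9   9   6   8   2   2   9   6   3   4   5   7  16  23  31 124 158
  154 134 116 143 131  84]]
```

send_rows:
  steps:
    - [[0,0,-0.03],[0,0,0]]
    - [[0,0,-0.05],[0,0,0]]
    - [[0,0,-0.05],[0,0,0]]

```text
time: 7.32
tool_pos: [514.0, 97.1, 39.5]
tcp_rot: [-180.0, 0.0, 76.4]
ft_force: [0.2, -0.9, -0.5]
finger_gap: -0.4
grip_force: 0.0
```

send_rows:
  steps:
    - [[0,0,-0.03],[0,0,0]]
    - [[0,0,-0.03],[0,0,0]]

```text
time: 7.58
tool_pos: [514.0, 97.1, 38.6]
tcp_rot: [-180.0, 0.0, 76.4]
ft_force: [-0.0, -1.0, -0.3]
finger_gap: -0.0
grip_force: 0.0
```

send_rows:
  steps:
    - [[0,0,-0.03],[0,0,0]]
    - [[0,0,-0.03],[0,0,0]]

```text
time: 7.82
tool_pos: [514.0, 97.1, 37.7]
tcp_rot: [-180.0, 0.0, 76.4]
ft_force: [-0.4, 0.4, 0.4]
finger_gap: -0.2
grip_force: 0.0
```

send_rows:
  steps:
    - [[0,0,-0.02],[0,0,0]]
    - [[0,0,-0.03],[0,0,0]]

```text
time: 8.07
tool_pos: [514.1, 97.1, 36.8]
tcp_rot: [-180.0, -0.0, 76.4]
ft_force: [-0.3, 0.5, 0.7]
finger_gap: 0.1
grip_force: 0.0
```

send_rows:
  steps:
    - [[0,0,-0.02],[0,0,0]]
    - [[0,0,-0.03],[0,0,0]]

```text
time: 8.32
tool_pos: [514.0, 97.1, 35.9]
tcp_rot: [-180.0, 0.0, 76.4]
ft_force: [-0.9, 0.1, 0.5]
finger_gap: 0.2
grip_force: 0.0
```

```bash
python3 tip.py
```

```text
[514.   97.1  35.9] [-0.85  0.09  0.5 ]
proj [239.8 183.7]
rows from 169 cols 231
[[213 195 147 145 159 159 217 162  26  85  41  89 286 146   4  17   8   9
    5  15   4   8   8   1]
 [113 129  76 135 196 227 297 172  31  11  51 104 271 134  14  15   6   4
    4   9   3  15   3  12]
 [ 20  38  12 128 291 293 341 195  44  32  84  77 241 165  15  18   5   6
    3   2   7   2  11   4]
 [  9  24  41 110 325 340 357 223  82 100 138  54 216 244  21  12   7   4
   12  13   2   6   4   5]
 [ 15   4   8 106 317 393 406 318 158 146 238 110 240 179  23  15   2   4
    8   4   8   3   3   2]
 [  2   7  10  12 229 480 499 401 255 237 342 217 235 103   5  12   3   3
    3   7   3   4   2   5]
 [ 13  31  25  44  38 272 563 431 262 253 374 263 119  15  11  11   6   2
    4   5   4   2   2   4]
 [ 13  29   9  19  36  93 392 439 262 269 400 272 111  50  11  15   5   9
    8   6  11   9   3   2]
 [  8   3   5  15  17   2  87 204 247 258 285 202 194 138  54  16   8  11
    8   3  18   2   9   2]
 [ 10   7  17  18  16  16  30   2  68 149 164 134 141 158 151 101  46   9
    4   6   8   3   1   5]
 [  6   
[... 504 characters left out ...]
 2  11   4   4  10   2  20   6   4  14  15  26  30  64 113 163 159
  155 125  76  20   7   3]
 [  4  11   3   7  10  11   1   7  15   7  18   8  13  10  22  99 150 158
  148 150 148  94  34   7]
 [ 16   4  16   5  11   9   7  10   5   6   6  10  15  93 182 162 161 148
  149 158 150 133  82  21]
 [  6   9   4   4   4  19  10   9   3   8  10   4  18  94 179 166 153 156
  163 153 153 150 138  57]
 [ 10   7   5   7   5   6   2   3  14   6  11  10  17  30 138 168 148 152
  144 139 126 143 112  96]
 [ 12  17   9  11  14  10   6  16   2   3   4   9   7  33  82 170 168 150
  147 122 136 165  42  47]
 [ 12   7  11  13   6  16   7  10   3   3   5   7  14  26  73 164 106 134
  110 134 127 145  32  11]]
```

send_rows:
  steps:
    - [[0,0,-0.02],[0,0,0]]
    - [[0,0,-0.02],[0,0,0]]

```text
time: 8.62
tool_pos: [514.0, 97.1, 35.3]
tcp_rot: [-180.0, 0.0, 76.4]
ft_force: [-0.1, 1.2, -0.7]
finger_gap: 0.2
grip_force: 0.0
```

send_rows:
  steps:
    - [[0,0,-0.02],[0,0,0]]
    - [[0,0,-0.02],[0,0,0]]

```text
time: 8.88
tool_pos: [514.0, 97.1, 34.7]
tcp_rot: [-180.0, 0.0, 76.4]
ft_force: [0.4, -0.8, -0.2]
finger_gap: 0.1
grip_force: 0.0
```

send_rows:
  steps:
    - [[0,0,-0.02],[0,0,0]]
    - [[0,0,-0.02],[0,0,0]]

```text
time: 9.12
tool_pos: [514.0, 97.1, 34.1]
tcp_rot: [-180.0, 0.0, 76.4]
ft_force: [-0.1, 0.1, -0.1]
finger_gap: -0.2
grip_force: 0.0
```

send_rows:
  steps:
    - [[0,0,-0.02],[0,0,0]]
    - [[0,0,-0.02],[0,0,0]]

```text
time: 9.38
tool_pos: [514.0, 97.1, 33.5]
tcp_rot: [-180.0, 0.0, 76.4]
ft_force: [0.4, -0.1, 0.3]
finger_gap: -0.2
grip_force: 0.0
```

send_rows:
  steps:
    - [[0,0,-0.02],[0,0,0]]
    - [[0,0,-0.02],[0,0,0]]

```text
time: 9.62
tool_pos: [514.0, 97.1, 32.9]
tcp_rot: [-180.0, -0.0, 76.4]
ft_force: [0.5, 1.3, 0.5]
finger_gap: -0.2
grip_force: 0.0
```

Run:
```python
from h import *
from bench import *
s=snapshot("side");k=12
cv2.imwrite("pics/tip2.png",cv2.resize(s["img"][150:200,215:275,::-1],None,fx=k,fy=k,interpolation=0))
```

```text
(no output)
```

View pics/tip2.png

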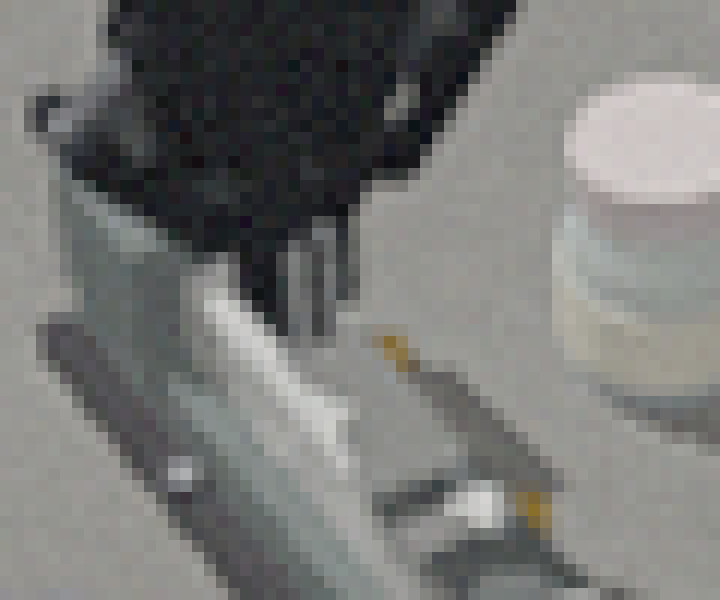

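The tip (240,178.7 px) is over the middle of the bar and its shadow joins it, so contact is close.

send_rows:
  steps:
    - [[0,0,-0.02],[0,0,0]]
    - [[0,0,-0.03],[0,0,0]]

```text
time: 9.93
tool_pos: [514.0, 97.1, 32.1]
tcp_rot: [-180.0, 0.0, 76.4]
ft_force: [0.5, 0.3, 0.3]
finger_gap: -0.3
grip_force: 0.0
```

send_rows:
  steps:
    - [[0,0,-0.02],[0,0,0]]
    - [[0,0,-0.03],[0,0,0]]

```text
time: 10.18
tool_pos: [514.0, 97.1, 31.1]
tcp_rot: [-180.0, 0.0, 76.4]
ft_force: [-0.6, 0.6, 0.4]
finger_gap: 0.1
grip_force: 0.0
```

send_rows:
  steps:
    - [[0,0,-0.02],[0,0,0]]
    - [[0,0,-0.03],[0,0,0]]

```text
time: 10.42
tool_pos: [514.0, 97.1, 30.2]
tcp_rot: [-180.0, 0.0, 76.4]
ft_force: [0.9, 0.0, 0.3]
finger_gap: -0.3
grip_force: 0.0
```

send_rows:
  steps:
    - [[0,0,-0.02],[0,0,0]]
    - [[0,0,-0.03],[0,0,0]]

```text
time: 10.68
tool_pos: [514.0, 97.1, 29.3]
tcp_rot: [-180.0, -0.0, 76.4]
ft_force: [0.3, -0.1, -0.1]
finger_gap: -0.1
grip_force: 0.0
```

Run:
```python
from h import *
from bench import *
st=sense();print(st["joint_pos"].round(2))
s=snapshot("side");k=7
new=s["img"][145:200,212:267,::-1]
old=cv2.resize(cv2.imread("pics/side0.png"),(512,384),interpolation=cv2.INTER_AREA)[145:200,212:267]
cv2.imwrite("pics/tip3.png",cv2.resize(np.hstack([old,new]),None,fx=k,fy=k,interpolation=0))
```

```text
[  5.08   4.45 107.12   0.    68.43  18.64]
```

View pics/tip3.png

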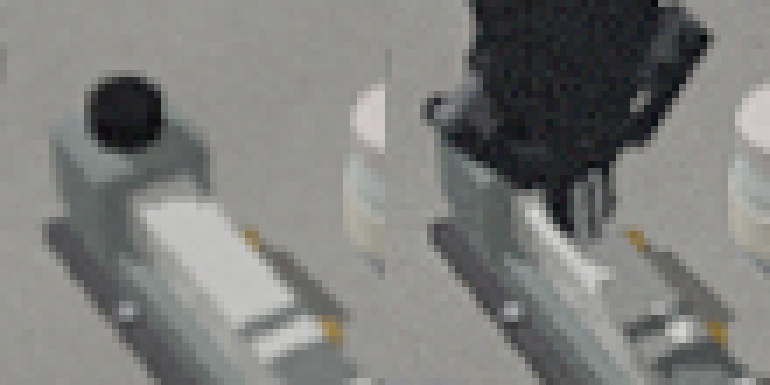

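The tip (241,179 px) is on the bar, nearer its far half. I'll keep lowering in small steps.

send_rows:
  steps:
    - [[0,0,-0.02],[0,0,0]]
    - [[0,0,-0.03],[0,0,0]]

```text
time: 10.98
tool_pos: [514.2, 97.1, 28.9]
tcp_rot: [180.0, 0.0, 76.4]
ft_force: [-3.3, -0.2, 6.7]
finger_gap: -0.2
grip_force: 3.2
```

send_rows:
  steps:
    - [[0,0,-0.02],[0,0,0]]
    - [[0,0,-0.03],[0,0,0]]

```text
time: 11.22
tool_pos: [514.2, 97.1, 28.8]
tcp_rot: [180.0, 0.0, 76.4]
ft_force: [-7.1, -1.1, 15.1]
finger_gap: -0.4
grip_force: 7.3
```

send_rows:
  steps:
    - [[0,0,-0.02],[0,0,0]]
    - [[0,0,-0.03],[0,0,0]]

```text
time: 11.48
tool_pos: [514.3, 97.1, 28.8]
tcp_rot: [180.0, 0.0, 76.4]
ft_force: [-12.1, -1.8, 24.1]
finger_gap: -0.1
grip_force: 11.5
```

```bash
python3 tip.py | sed -n 1,20p
```

```text
[514.3  97.1  28.8] [-12.11  -1.84  24.1 ]
proj [240.  185.3]
rows from 171 cols 231
[[142 199 239 233 250 312 323 323 124  47  73  45 219 242  26  22  10   6
    5   2   3   7   5   7]
 [ 34 101  93 153 299 324 328 275  83  74 136  56 196 239  23  21  16   4
    2   8   4   3   3   4]
 [ 26   7   8  84 303 421 404 305 170 148 237 119 231 234  22  12   4   2
    3   7   1   7  12   2]
 [  6  21  22  76 352 514 513 389 248 203 329 213 252 237  31  11   3  12
   12  12   3   3   3   7]
 [ 29  36  41  46 297 514 503 427 241 249 409 262 270 205  20  15   6   7
    7   1   2   4   0   1]
 [ 18  39  18   4 154 437 526 467 264 218 365 271 255 150  12  23  11  13
    6   6   2   7   4   3]
 [ 14  11   9  30  21 200 439 477 266 201 365 287 169 105  61   9   4  11
    6   3   5   2   9   5]
 [  6   2  20  19  31  21 212 427 276 211 383 296 172 158 142 115  39   5
    4   2   3   3   2   6]
 [  8   9   5   3   1  38  22 194 249 220 271 215 152 148 158 146  64  31
```

```bash
python3 -c "
from bench import *
s=sense();print(s['tool_pos'],s['ft_force'].round(2),s['wrist_torque'].round(3),s['grip_force'])"
```

```text
[514.24696122  97.08748226  28.77524037] [-11.34  -0.54  21.4 ] [-0.224  1.843 -0.004] 10.462285865214653
```

send_rows:
  steps:
    - [[0,0,0.06],[0,0,0]]
    - [[0,0,0.06],[0,0,0]]

```text
time: 11.78
tool_pos: [514.5, 97.1, 28.9]
tcp_rot: [180.0, -0.0, 76.4]
ft_force: [-0.5, -0.0, 4.4]
finger_gap: 0.3
grip_force: 2.4
```

```bash
python3 -c "
from bench import *
s=sense();print(s['tool_pos'],s['ft_force'].round(2),s['wrist_torque'].round(3),s['grip_force'])"
```

```text
[514.45122363  97.12670503  28.88654538] [-0.48 -0.04  4.44] [-0.072  0.24   0.014] 2.449227087199688
```

Contact with the edge is confirmed: 4.4 N now, stiffness about 9 N/mm. Now the sweep towards the gauge.

send_rows:
  steps:
    - [[-0.05,-0.19,-0.01],[0,0,0]]
    - [[-0.09,-0.39,-0.01],[0,0,0]]
    - [[-0.14,-0.58,-0.01],[0,0,0]]
    - [[-0.18,-0.78,-0.01],[0,0,0]]
    - [[-0.23,-0.97,-0.01],[0,0,0]]

```text
time: 12.4
tool_pos: [508.1, 68.3, 28.9]
tcp_rot: [179.9, -0.1, 76.4]
ft_force: [1.8, 3.5, 5.0]
finger_gap: -0.0
grip_force: 2.6
```

send_rows:
  steps:
    - [[-0.05,-0.19,0],[0,0,0]]
    - [[-0.09,-0.39,0],[0,0,0]]
    - [[-0.14,-0.58,0],[0,0,0]]
    - [[-0.17,-0.7,0],[0,0,0]]

```text
time: 12.9
tool_pos: [503.0, 47.3, 28.9]
tcp_rot: [179.9, -0.1, 76.4]
ft_force: [0.7, 3.6, 5.0]
finger_gap: -0.2
grip_force: 2.7
```

send_rows:
  steps:
    - [[-0.05,-0.19,0],[0,0,0]]
    - [[-0.09,-0.39,0],[0,0,0]]
    - [[-0.14,-0.58,-0.01],[0,0,0]]
    - [[-0.18,-0.78,-0.02],[0,0,0]]

```text
time: 13.4
tool_pos: [497.6, 24.0, 28.3]
tcp_rot: [179.9, -0.1, 76.4]
ft_force: [0.0, 6.1, 7.7]
finger_gap: 0.1
grip_force: 4.0
```

send_rows:
  steps:
    - [[-0.04,-0.16,0],[0,0,0]]
    - [[-0.08,-0.32,0],[0,0,0]]

```text
time: 13.65
tool_pos: [495.3, 14.3, 28.4]
tcp_rot: [179.9, -0.1, 76.4]
ft_force: [-0.0, 4.4, 6.5]
finger_gap: 0.2
grip_force: 3.3
```

send_rows:
  steps:
    - [[-0.04,-0.16,0],[0,0,0]]
    - [[-0.08,-0.32,0],[0,0,0]]

```text
time: 13.9
tool_pos: [492.9, 4.7, 28.4]
tcp_rot: [179.9, -0.1, 76.4]
ft_force: [1.5, 5.2, 7.1]
finger_gap: -0.2
grip_force: 3.3
```

send_rows:
  steps:
    - [[-0.04,-0.16,0],[0,0,0]]
    - [[-0.08,-0.32,0],[0,0,0]]

```text
time: 14.15
tool_pos: [490.4, -4.9, 28.3]
tcp_rot: [179.9, -0.1, 76.4]
ft_force: [1.1, 3.9, 7.1]
finger_gap: 0.4
grip_force: 3.3
```

send_rows:
  steps:
    - [[-0.04,-0.16,0],[0,0,0]]
    - [[-0.08,-0.32,0],[0,0,0]]

```text
time: 14.4
tool_pos: [488.0, -14.5, 28.3]
tcp_rot: [179.9, -0.1, 76.4]
ft_force: [1.2, 4.9, 6.7]
finger_gap: -0.2
grip_force: 3.4
```

send_rows:
  steps:
    - [[-0.04,-0.16,0],[0,0,0]]
    - [[-0.08,-0.32,0],[0,0,0]]

```text
time: 14.65
tool_pos: [485.6, -24.1, 28.3]
tcp_rot: [179.9, -0.1, 76.4]
ft_force: [1.1, 4.1, 6.2]
finger_gap: 0.2
grip_force: 3.3
```

send_rows:
  steps:
    - [[-0.04,-0.16,0],[0,0,0]]
    - [[-0.08,-0.32,0],[0,0,0]]

```text
time: 14.9
tool_pos: [482.9, -34.0, 28.0]
tcp_rot: [179.9, -0.0, 76.4]
ft_force: [0.3, -0.1, -0.1]
finger_gap: -0.1
grip_force: 0.0
```

Force vanished at y = -34, so the tip is in the notch. I'll move about 6 mm on towards its middle and go down.

send_rows:
  steps:
    - [[-0.05,-0.2,0],[0,0,0]]
    - [[-0.05,-0.2,-0.05],[0,0,0]]
    - [[-0.05,-0.2,-0.1],[0,0,0]]
    - [[-0.05,-0.2,-0.1],[0,0,0]]

```text
time: 15.4
tool_pos: [480.4, -39.9, 24.1]
tcp_rot: [-180.0, 0.0, 76.4]
ft_force: [0.3, -0.8, -0.4]
finger_gap: -0.1
grip_force: 0.0
```

send_rows:
  steps:
    - [[0,0,-0.06],[0,0,0]]
    - [[0,0,-0.12],[0,0,0]]
    - [[0,0,-0.18],[0,0,0]]
    - [[0,0,-0.18],[0,0,0]]

```text
time: 15.9
tool_pos: [480.7, -40.0, 19.1]
tcp_rot: [-180.0, -0.0, 76.4]
ft_force: [-0.7, -0.6, -0.1]
finger_gap: -0.1
grip_force: 0.0
```

send_rows:
  steps:
    - [[0,0,-0.04],[0,0,0]]
    - [[0,0,-0.08],[0,0,0]]
    - [[0,0,-0.12],[0,0,0]]
    - [[0,0,-0.12],[0,0,0]]

```text
time: 16.4
tool_pos: [480.9, -40.0, 16.0]
tcp_rot: [180.0, -0.0, 76.4]
ft_force: [-1.3, 0.6, 6.8]
finger_gap: 0.0
grip_force: 2.6
```

send_rows:
  steps:
    - [[0,0,-0.05],[0,0,0]]
    - [[0,0,-0.1],[0,0,0]]
    - [[0,0,-0.1],[0,0,0]]

```text
time: 16.77
tool_pos: [480.9, -40.0, 13.1]
tcp_rot: [180.0, -0.0, 76.4]
ft_force: [-3.0, 0.8, 7.1]
finger_gap: -0.7
grip_force: 3.5
```

send_rows:
  steps:
    - [[0,0,-0.04],[0,0,0]]
    - [[0,0,-0.08],[0,0,0]]
    - [[0,0,-0.08],[0,0,0]]

```text
time: 17.15
tool_pos: [481.0, -40.0, 10.9]
tcp_rot: [180.0, -0.0, 76.4]
ft_force: [-4.8, 0.5, 8.2]
finger_gap: 0.1
grip_force: 4.2
```

send_rows:
  steps:
    - [[0,0,-0.03],[0,0,0]]
    - [[0,0,-0.05],[0,0,0]]
    - [[0,0,-0.05],[0,0,0]]

```text
time: 17.52
tool_pos: [481.2, -40.0, 10.7]
tcp_rot: [180.0, -0.0, 76.4]
ft_force: [-10.5, 2.1, 22.7]
finger_gap: -0.2
grip_force: 11.2
```

send_rows:
  steps:
    - [[0,0,0.02],[0,0,0]]
    - [[0,0,0.02],[0,0,0]]
    - [[0,0,0.02],[0,0,0]]
    - [[0,0,0.02],[0,0,0]]

```text
time: 18.02
tool_pos: [481.1, -40.0, 10.7]
tcp_rot: [180.0, -0.0, 76.4]
ft_force: [-7.9, 1.5, 16.5]
finger_gap: 0.2
grip_force: 8.3
```

Run:
```python
from h import *
from bench import *
s=snapshot("side")
cv2.imwrite("pics/end.png",cv2.resize(s["img"][190:290,220:340,::-1],None,fx=6,fy=6,interpolation=2))
```

```text
(no output)
```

View pics/end.png

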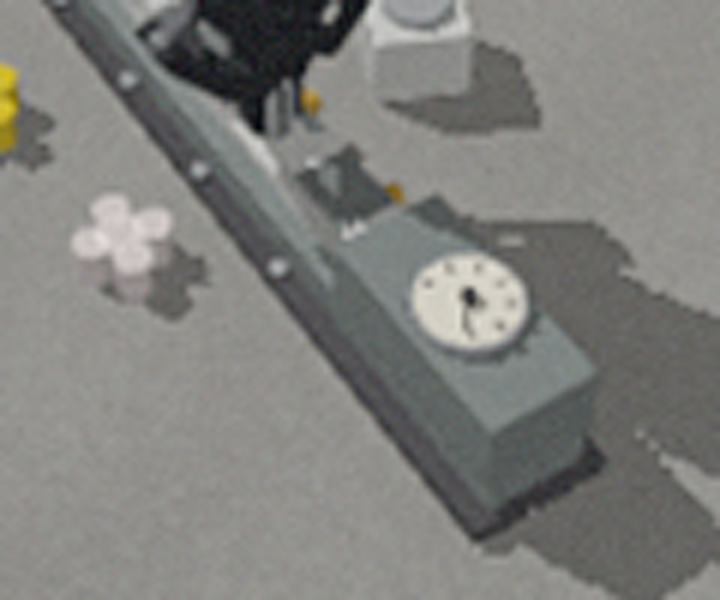

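The needle (hub at 470,297) has swung from pointing right and up to straight down, so the key is down. The push holds at 16 N, and the toys and actuator look untouched.

```bash
python3 -c "
from bench import *
print(order.hand_in())"
```

```text
the job is handed in; nothing more can be done
None
```

I handed the job in with the vent key pressed to its hard stop and held at about 16 N. The fingertip rubbed along the edge and dropped into the notch about 165–170 mm from the start. The gauge needle has swung well round, the stop button was left alone, and the toys and actuator look unmoved in the last picture; the hand-in returned no verdict.

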